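Lay out the pH calibration set

ROBOT

A 6-joint arm with a two-finger parallel gripper is mounted at the origin on the work surface. World frame = base frame: x ahead of the robot, y to its left, z up, the work surface at z = 0. Lengths are in m, angles in rad, forces in N, time in s.
With the tool pointing down it reaches from about 0.3 to 0.85 m from the base axis. Payload 4.2 kg.
Tool frame: the origin (TCP) lies on the centre line of the jaws, within the pads' length; the fingertips stand 14 mm ahead of it and the grasp point (between the pads) lies 5 mm behind it; z points along the fingers, y is the line along which they close (so a half turn about z gives the same grasp; the last joint's range is limited). The gripper opens to 91 mm and grips with 3 to 60 N. Pads are 32 mm wide; open, the fingers measure 118 mm over their backs; the gripper's body (76 mm by 178 mm) begins 60 mm behind the grasp point.
Start: joints at [-1.308, 0.32, 1.565, -0, 1.257, -0.02], TCP at [0.16, -0.552, 0.228] pointing down, gripper open.
Joint ranges: [-3.11, 3.11], [-0.84, 2.01], [0.21, 2.61], [-1.34, 4.49], [0.05, 2.63], [-2.56, 2.56]. Speed limits (rad/s): [2.57, 2.57, 3.14, 3.14, 3.14, 3.14].

INTERFACE

Orientations are given as a rotation vector (axis times angle).
In Python, from bench import robot gives the robot as it stands.
- The arm moves only by the tool advance, called after "Request:" in YAML: its name, and indented under it one key for each argument. Schema: {"type":"object","properties":{"moves":{"type":"array","items":{"type":"array","items":{"type":"number"},"minItems":7,"maxItems":7},"minItems":1,"maxItems":5},"clamp_n":{"type":"number"},"only":{"type":"string"},"quiet":{"type":"boolean"},"lines":{"type":"string"}},"required":["moves"],"additionalProperties":false}. moves is a list of rows, 1 to 5 of them, each of 7 numbers: a rotation vector rx, ry, rz in shares of pi rad (1.0 is pi rad), then dx, dy, dz in shares of the most that a row can go, 1 being 50 mm, then the finger opening in m; each row shifts and turns the commanded pose from where the row before left it, along the tool's axes as they then stand; what a row does not reach is not made up. A row lasts 1/10 s, in which the tool goes at most 0.05 m and 0.15 rad, less where a joint would pass 70% of its speed; a pose out of reach is approached as far as the arm can. The fingers move at their own pace and stop on an object; clamp_n is the grip in N (left out, the last holds). Time passes only in rows, so rows that do not move let the fingers close. The tool returns the time, the measured TCP pose, the force, the opening and the grip force at its end. only (a regular expression) keeps the lines of the reply that match it, lines (a string "A,B") keeps lines A to B, and quiet returns only ok. A shift or turn number past 1, either way, is cut back to 1. Input that does not fit is refused with a message, and nothing moves.
- robot.get_state(): the state, without advancing time (a new reading comes with each control period).
- robot.capture(name): name is "scene" or "side" or "wrist"; returns (picture, depth): 420x560x3 uint8, red, green, blue; 420x560 float32, m along the optical axis (not along the pixel's ray), 0 where there is no reading.
- robot.camera_info(name): a dict with "K" (3x3 intrinsics, pixels), "rvec" (rotation vector, rad) and "tvec" (3), from world to camera coordinates, as OpenCV has them. Camera axes: x right, y down, z forward; pixel columns grow to the right and rows downward; lengths in m; the calibration is good to about 2 mm. A picture is of the moment at which its call begins: read the wrist's pose just before it. camera_info takes no time and is no camera call; for the wrist camera it gives the pose at the moment of the call.
- robot.hand_in(): hands the job in; it is judged then, once.
The state is a dict: "t": time; "joint_pos": joint angles; "joint_velocities": joint speeds; "joint_torque": joint torques, N m; "position": TCP position; "eef_rot": TCP orientation; "contact_force": force on the tool from outside, world axes, zero at the start; "ft_torque": the same for the moment, N m; "gripper_width": finger opening in m; "grasp_force": force on a finger pad.
Only numpy, scipy, OpenCV 4.12 (cv2) and the standard library are available. Lean on these libraries where they do the work, as an engineer would, in place of code of your own. Each camera call takes 0.05 s, during which the arm holds its last target. There are 200 camera calls.

TASK

Set the bench out for a pH calibration: stand the empty beaker, which is in the way on the green tray, in the centre of the stirrer's round plate, and stand the three buffer bottles, one of which is still in the carton, upright in a straight row along the tray, each in the middle of its marked third: yellow cap between the other two, red cap at the end nearer the stirrer, blue cap at the other end. Set each thing down gently rather than dropping it, let go of it, and do not shift or knock over the other bottles.

Things in the scene. Friction and masses are not known exactly. Their poses are not given: they have to be found in the camera images.
- buffer_red: white plastic bottle, round, 48 mm diameter, 110 mm tall, about 150 g, with a red ribbed screw cap (32 mm diameter, the top 22 mm of the height) and a red band round its label; lift it by the cap. Origin: centre of its underside, z up along the bottle. At the start it stands upright on the bench or in a front-row cell of the carton.
- buffer_yellow: white plastic bottle, round, 48 mm diameter, 110 mm tall, about 150 g, with a yellow ribbed screw cap (32 mm diameter, the top 22 mm of the height) and a yellow band round its label; lift it by the cap. Origin: centre of its underside, z up along the bottle. At the start it stands upright on the bench or in a front-row cell of the carton.
- buffer_blue: white plastic bottle, round, 48 mm diameter, 110 mm tall, about 150 g, with a blue ribbed screw cap (32 mm diameter, the top 22 mm of the height) and a blue band round its label; lift it by the cap. Origin: centre of its underside, z up along the bottle. At the start it stands upright on the bench or in a front-row cell of the carton.
- beaker: empty straight white plastic beaker with thin blue graduation rings, 52 mm outside diameter, 68 mm tall, wall 3 mm, 50 g, no handle. Origin: centre of its underside, z up. It starts standing on the tray.
- tray: dark green spill tray, fixed, 130 mm (its x) by 300 mm (its y), rim 12 mm high, floor 4 mm thick (what stands in it has its underside 4 mm above the tray's origin). Two white lines across the floor mark three equal thirds with their middles at x = 0, y = -97, 0 and +97 mm. Origin: centre of its underside; x points away from the robot, y to the robot's left (small yaw).
- stirrer_plate (a point): centre of the top surface of the round aluminium plate (112 mm diameter, 58 mm above the bench) of the cream magnetic stirrer (160 by 120 mm, fixed; black knob on the lower step at its front). z up. The stirrer stands behind the tray, towards the tray's left end or its right end.
- carton: open cardboard carton, fixed, 135 mm (x, away from robot) by 200 mm (y), 82 mm high; dividers 72 mm high form 2 rows of 3 cells, 65 mm apart. Front row (x = -32, y = -65, 0, 65 mm): a buffer bottle in one end cell, stock_white in the other, middle empty. Back row: a fixed amber bottle in the middle cell. Bottles stand at bench height, caps above the walls. Origin: centre of underside.
- stock_white: white-capped amber bottle of the same size as the buffer bottles (48 by 110 mm), standing in a front-row cell of the carton. Leave it where it is. Origin: centre of its underside, z up.
- sample_mid: small clear sample bottle with an orange cap, 38 mm diameter, 74 mm tall, standing between the stirrer and the carton. Leave it where it is. Origin: centre of its underside, z up.
- sample_side: small clear sample bottle with an orange cap, 38 mm diameter, 74 mm tall, standing on the bench to the robot's left. Leave it where it is. Origin: centre of its underside, z up.
Not all that is in view belongs to the job. What is shaped like the beaker but pink is not meant.

How it is judged:
At the end, for the whole second after the job is handed in: Bottles upright (0.1 rad), still, on the tray floor within 15 mm along and across of the middles of their thirds: yellow in the middle, red at the end nearer the stirrer, blue at the other; beaker upright, still, on the stirrer plate within 12 mm of its centre; all released (x of buffer_red in the frame of tray between -0.015 and 0.015 m and z of each of buffer_red, buffer_yellow, buffer_blue in the frame of tray below 0.009 m and angle between each of buffer_red, buffer_yellow, buffer_blue, beaker's own z axis and vertical below 0.1 rad and linear speed of each of buffer_red, buffer_yellow, buffer_blue, beaker below 0.02 m/s and x of buffer_yellow in the frame of tray between -0.015 and 0.015 m and x of buffer_blue in the frame of tray between -0.015 and 0.015 m and y of buffer_yellow in the frame of tray between -0.015 and 0.015 m and ((y of stirrer_plate in the frame of tray above 0 m and y of buffer_red in the frame of tray between 0.082 and 0.112 m and y of buffer_blue in the frame of tray between -0.112 and -0.082 m) or (y of stirrer_plate in the frame of tray below 0 m and y of buffer_red in the frame of tray between -0.112 and -0.082 m and y of buffer_blue in the frame of tray between 0.082 and 0.112 m)) and horizontal distance between beaker and stirrer_plate below 0.012 m and z of beaker in the frame of stirrer_plate between -0.005 and 0.005 m); the robot touches nothing.
It fails at once if a bystander bottle (stock_white, sample_mid, sample_side) is moved more than 25 mm or tipped over (distance of any of stock_white, sample_mid, sample_side from where it was at the start of the episode above 0.025 m or angle between any of stock_white, sample_mid, sample_side's own z axis and vertical above 0.5 rad).
It fails at once if a buffer bottle or the beaker is knocked over (tilted more than 0.8 rad) (angle between any of buffer_red, buffer_yellow, buffer_blue, beaker's own z axis and vertical above 0.8 rad).
It fails at once if a buffer bottle or the beaker is dropped from more than about 2 cm (moves at over 0.6 m/s with the fingers not holding it) ((linear speed of buffer_red above 0.6 m/s and contact force between buffer_red and the fingers below 0.05 N) or (linear speed of buffer_yellow above 0.6 m/s and contact force between buffer_yellow and the fingers below 0.05 N) or (linear speed of buffer_blue above 0.6 m/s and contact force between buffer_blue and the fingers below 0.05 N) or (linear speed of beaker above 0.6 m/s and contact force between beaker and the fingers below 0.05 N)).
It also fails if it takes over 96 s, if anything falls off the work surface, if the arm or the gripper's body presses on something with over 40 N, if the wrist force passes 120 N, or if a joint passes its speed limit or range.

## Working session

There is one attempt and no reset: what is moved stays moved. The work goes in short steps, Python scripts to look and compute and a tool call to move; the robot and the scene stay as the last step left them, time stands still between calls to the robot, and variables do not carry over. Pictures are saved under pics/ and viewed, at most 14 in all, crops included, and the job is handed in when it is done.

```bash
mkdir -p pics; ls; cat > h.py <<'E'
import numpy as np, cv2
from bench import robot
def cap(n):
    ci=robot.camera_info(n); im,d=robot.capture(n)
    return im,d,ci
def save(n,im): cv2.imwrite('pics/'+n+'.png',im[...,::-1])
def pts(d,ci,vu=None):
    K=np.array(ci['K']);R=cv2.Rodrigues(np.array(ci['rvec'],float))[0];t=np.array(ci['tvec']).ravel()
    v,u=np.indices(d.shape)
    c=np.stack([(u-K[0,2])/K[0,0]*d,(v-K[1,2])/K[1,1]*d,d],-1)
    return (c-t)@R
def ray(u,v,z,ci):
    K=np.array(ci['K']);R=cv2.Rodrigues(np.array(ci['rvec'],float))[0];t=np.array(ci['tvec']).ravel()
    o=-R.T@t; r=R.T@np.linalg.solve(K,[u,v,1.]); return o+r*(z-o[2])/r[2]
E
python3 - <<'E'
from h import *
s=robot.get_state();print(s['t'],s['position'],s['eef_rot'],s['gripper_width'])
for n in('scene','side','wrist'):
    im,d,ci=cap(n);save(n+'0',im);np.savez('pics/'+n+'0.npz',im=im,d=d,**ci)
    R=cv2.Rodrigues(np.array(ci['rvec'],float))[0];print(n,(-R.T@np.array(ci['tvec']).ravel()).round(3),R[2].round(2))
E
```

```text
pics
0.0 [ 0.1603206  -0.55167308  0.22708852] [-3.10846521e+00 -4.42399406e-01  2.82342603e-04] 0.09121635508850325
scene [ 1.34  -0.317  0.681] [-0.78  0.33 -0.54]
side [0.009 0.885 0.704] [ 0.41 -0.74 -0.54]
wrist [ 0.236 -0.53   0.385] [-0.27 -0.08 -0.96]
```

View pics/scene0.png

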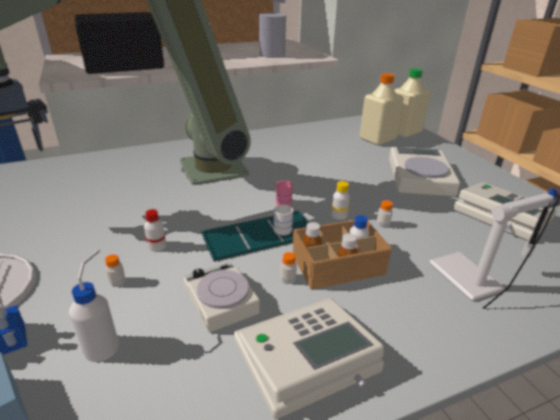

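View pics/side0.png

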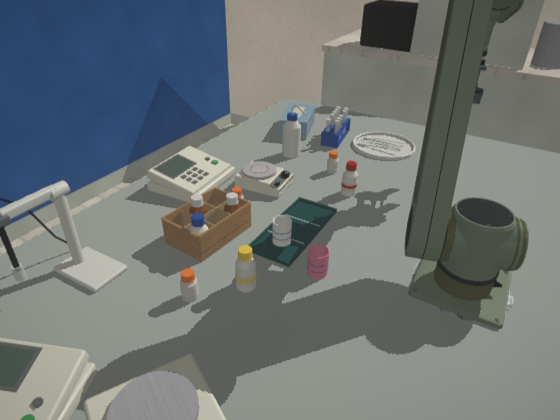

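The scene view shows:
- Red cap (152,217), yellow cap (343,188), blue cap in the carton (361,224).
- White beaker on the tray (284,220), and the stirrer at its -y end (222,290).
- Look-alikes:
  - Beaker: pink beaker (284,192), and the white sample bottle beside it.
  - Blue cap: wash bottle (85,293).
  - Stirrer: second stirrer (423,167).
  - Carton caps: white (314,230) and amber (349,240).
  - Red cap: orange caps (112,262), (290,259), (386,207).

My choices are the ribbed 32 mm caps on banded bottles, the white beaker on the tray, and the stirrer behind the tray.

```bash
python3 - <<'E'
from h import *
cv2.setNumThreads(1)
out={}
for n in('scene','side'):
    z=np.load(f'pics/{n}0.npz');im=z['im'];d=z['d'];P=pts(d,z);hsv=cv2.cvtColor(im,cv2.COLOR_RGB2HSV)
    H,S,V=[hsv[...,i].astype(int) for i in range(3)]
    ok=(d>0)&(P[...,0]>0.1)&(P[...,0]<.95)&(abs(P[...,1])<.65)
    m={'red':((H<4)|(H>175))&(S>170)&(V>60),'orange':(H>=6)&(H<15)&(S>200)&(V>120),'yellow':(H>20)&(H<32)&(S>170)&(V>90),'blue':(H>105)&(H<122)&(S>150)&(V>50),'pink':(H>160)&(H<177)&(S>70)&(S<190)&(V>120),'tray':(H>75)&(H<100)&(S>120)&(V<110)}
    print(n)
    for k,mm in m.items():
        nn,l,st,c=cv2.connectedComponentsWithStats((mm&ok).astype(np.uint8))
        for i in range(1,nn):
            if st[i,4]<25: continue
            p=P[l==i];zt=np.percentile(p[:,2],95);t=p[p[:,2]>zt-.006]
            (x,y),r=cv2.minEnclosingCircle(t[:,:2].astype(np.float32))
            print(k,st[i].tolist(),c[i].round(0),'ztop %.3f'%zt,'circ %.3f %.3f r%.3f'%(x,y,r),'med',np.median(t,0).round(3))
            if k=='tray': print('   box',cv2.minAreaRect(p[:,:2].astype(np.float32)))
# crops
a=np.load('pics/scene0.npz')['im'][170:310,130:410]; b=np.load('pics/side0.npz')['im'][140:300,150:370]
a=cv2.resize(a,None,fx=2,fy=2,interpolation=2);b=cv2.resize(b,(560,int(160*560/220)))[:310]
save('crop0',np.vstack([a,b]))
E
```

```text
scene
red [147, 210, 11, 11, 98] [152. 215.] ztop 0.110 circ 0.409 -0.263 r0.014 med [ 0.412 -0.264  0.108]
orange [382, 201, 10, 9, 68] [386. 205.] ztop 0.075 circ 0.536 0.365 r0.014 med [0.537 0.363 0.073]
orange [284, 253, 11, 11, 100] [289. 258.] ztop 0.075 circ 0.654 0.009 r0.013 med [0.656 0.008 0.073]
orange [106, 256, 12, 10, 98] [112. 261.] ztop 0.075 circ 0.514 -0.373 r0.014 med [ 0.517 -0.374  0.073]
yellow [337, 182, 11, 10, 96] [342. 186.] ztop 0.110 circ 0.446 0.268 r0.015 med [0.45  0.267 0.109]
blue [549, 189, 7, 8, 27] [552. 192.] ztop 0.240 circ 0.844 0.547 r0.005 med [0.841 0.549 0.237]
blue [355, 216, 12, 12, 113] [360. 221.] ztop 0.110 circ 0.623 0.219 r0.014 med [0.625 0.217 0.109]
blue [73, 283, 22, 20, 299] [ 84. 293.] ztop 0.160 circ 0.705 -0.419 r0.018 med [ 0.709 -0.417  0.159]
blue [0, 306, 26, 47, 634] [ 13. 330.] ztop 0.055 circ 0.613 -0.575 r0.037 med [ 0.619 -0.57   0.053]
pink [276, 180, 16, 25, 331] [283. 192.] ztop 0.066 circ 0.323 0.140 r0.028 med [0.323 0.14  0.064]
tray [294, 212, 11, 15, 119] [298. 220.] ztop 0.006 circ 0.425 0.137 r0.036 med [0.431 0.142 0.003]
   box ((0.427548885345459, 0.14404067397117615), (0.029346847906708717, 0.07128624618053436), 65.61872863769531)
tray [203, 219, 88, 40, 1721] [241. 239.] ztop 0.011 circ 0.460 -0.032 r0.121 med [ 0.503 -0.057  0.007]
   box ((0.45716044306755066, -0.025692328810691833), (0.22798721492290497, 0.13181622326374054), 89.8917007446289)
side
blue [192, 214, 11, 6, 55] [197. 216.] ztop 0.114 circ 0.618 0.225 r0.015 med [0.618 0.224 0.111]
pink [309, 245, 20, 34, 463] [319. 261.] ztop 0.069 circ 0.320 0.142 r0.027 med [0.315 0.15  0.067]
```

View pics/crop0.png

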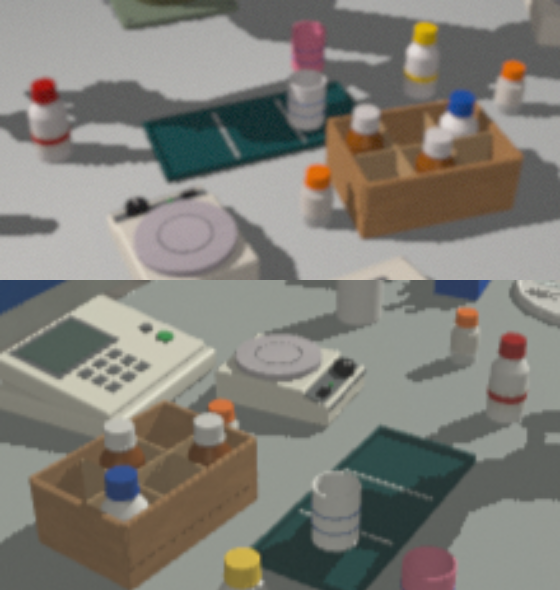

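The crop confirms it: red-banded bottle at the left, yellow-banded at top right, blue cap in the carton's near-robot +y end cell, white graduated beaker on the tray's +y third. The stirrer is at the tray's -y end.

```bash
python3 - <<'E'
from h import *
def circ(q): # algebraic circle fit
    A=np.c_[2*q,np.ones(len(q))];s=np.linalg.lstsq(A,(q**2).sum(1),rcond=None)[0];return s[:2],np.sqrt(s[2]+s[:2]@s[:2])
for n in('scene','side'):
    z=np.load(f'pics/{n}0.npz');im=z['im'];d=z['d'];P=pts(d,z);X,Y,Z=P[...,0],P[...,1],P[...,2]
    hsv=cv2.cvtColor(im,cv2.COLOR_RGB2HSV);H,S,V=[hsv[...,i].astype(int) for i in range(3)]
    print(n)
    near=lambda x,y,r:(d>0)&((X-x)**2+(Y-y)**2<r*r)
    for k,x,y,lo,r in[('red',.41,-.263,.095,.035),('yel',.448,.268,.095,.035),('blue',.62,.22,.095,.035),('beaker',.45,.09,.045,.06),('smid',.654,.008,.06,.035),('white',.60,.1,.09,.05),('amber',.69,.15,.09,.035)]:
        m=near(x,y,r)&(Z>lo);p=P[m]
        if len(p)<10: print(k,len(p));continue
        zt=np.percentile(p[:,2],96);t=p[p[:,2]>zt-.007];(a,b),R=cv2.minEnclosingCircle(t[:,:2].astype(np.float32))
        v,u=np.nonzero(m);print(k,len(p),'zt %.3f'%zt,'mec %.3f %.3f r%.3f'%(a,b,R),'med',np.median(t,0).round(3),'px',u.mean().round(),v.mean().round())
    m=(d>0)&(abs(Z-.058)<.006)&(X>.5)&(X<.8)&(Y>-.35)&(Y<-.05);nn,l,st,c=cv2.connectedComponentsWithStats(m.astype(np.uint8))
    i=1+st[1:,4].argmax();p=P[l==i];print('plate',len(p),'z',np.median(p[:,2]).round(4),cv2.minEnclosingCircle(p[:,:2].astype(np.float32)),p.mean(0).round(3))
    m=(d>0)&(H>70)&(H<105)&(S>90)&(V<130)&(X>.3)&(X<.65)&(Y>-.25)&(Y<.3)&(Z<.02)&(Z>-.005)
    m=cv2.morphologyEx(m.astype(np.uint8),cv2.MORPH_OPEN,np.ones((2,2)))>0
    nn,l,st,c=cv2.connectedComponentsWithStats(m.astype(np.uint8));big=np.isin(l,[i for i in range(1,nn) if st[i,4]>60]);p=P[big];print('tray',len(p),cv2.minAreaRect(p[:,:2].astype(np.float32)),np.percentile(p[:,2],[5,50,95]).round(4))
    m=(d>0)&(abs(Z-.082)<.006)&(X>.5)&(X<.8)&(Y>.02)&(Y<.33)&(H<20)&(S>90);p=P[m];print('carton',len(p),cv2.minAreaRect(p[:,:2].astype(np.float32)))
E
```

```text
scene
red 122 zt 0.111 mec 0.406 -0.263 r0.016 med [ 0.408 -0.263  0.108] px 152.0 214.0
yel 88 zt 0.111 mec 0.446 0.271 r0.017 med [0.449 0.268 0.109] px 343.0 185.0
blue 128 zt 0.110 mec 0.621 0.222 r0.017 med [0.624 0.22  0.109] px 361.0 220.0
beaker 277 zt 0.071 mec 0.460 0.081 r0.028 med [0.46  0.079 0.069] px 283.0 213.0
smid 136 zt 0.075 mec 0.652 0.009 r0.016 med [0.654 0.009 0.073] px 289.0 257.0
white 157 zt 0.110 mec 0.608 0.095 r0.018 med [0.61  0.092 0.109] px 313.0 229.0
amber 174 zt 0.111 mec 0.681 0.151 r0.019 med [0.683 0.149 0.108] px 349.0 240.0
plate 1525 z 0.0573 ((0.6796058416366577, -0.16002815961837769), 0.05740279331803322) [ 0.684 -0.16   0.057]
tray 2046 ((0.8075011968612671, -0.19289898872375488), (0.28160420060157776, 1.057371735572815), 62.00776290893555) [0.0008 0.0032 0.0104]
carton 655 ((0.6479722857475281, 0.15058645606040955), (0.20267988741397858, 0.14115069806575775), 84.2301025390625)
side
red 81 zt 0.113 mec 0.404 -0.261 r0.017 med [ 0.401 -0.257  0.111] px 351.0 165.0
yel 174 zt 0.113 mec 0.443 0.270 r0.017 med [0.443 0.273 0.111] px 245.0 252.0
blue 139 zt 0.114 mec 0.620 0.222 r0.017 med [0.619 0.224 0.111] px 197.0 218.0
beaker 336 zt 0.074 mec 0.458 0.080 r0.028 med [0.458 0.084 0.072] px 281.0 224.0
smid 67 zt 0.078 mec 0.650 0.013 r0.016 med [0.648 0.014 0.076] px 237.0 190.0
white 139 zt 0.113 mec 0.606 0.093 r0.018 med [0.605 0.097 0.112] px 231.0 198.0
amber 144 zt 0.114 mec 0.681 0.155 r0.018 med [0.679 0.154 0.112] px 197.0 200.0
plate 498 z 0.06 ((0.6778974533081055, -0.15922300517559052), 0.05968524143099785) [ 0.676 -0.151  0.06 ]
tray 773 ((0.3020356595516205, 0.39825665950775146), (0.19324640929698944, 1.1197506189346313), 21.201610565185547) [0.0035 0.006  0.0113]
carton 679 ((0.6443457007408142, 0.14005722105503082), (0.23299291729927063, 0.14218111336231232), 83.72356414794922)
```

Careful with the scale: shifts go in shares of 50 mm and turns go in shares of pi rad. That gives: -0.035 m is -0.7, -0.02 m is -0.4.

Request:
advance:
  moves:
    - [0, 0, 0, 0.6, -0.64, -0.4, 0.09]
    - [0, 0, 0, 0.6, -0.64, -0.4, 0.09]
    - [0, 0, 0, 0.6, -0.7, -0.4, 0.09]
    - [0, 0, 0, 0.6, -0.7, -0.4, 0.09]
    - [0, 0, 0, 0.6, -0.7, -0.4, 0.09]

```text
t: 0.65
position: [0.2573, -0.3468, 0.3282]
eef_rot: [-3.11, -0.442, -0.0]
contact_force: [1.6, 0.3, -0.4]
gripper_width: 0.09
grasp_force: 0.0
```

Request:
advance:
  moves:
    - [0, 0, 0, 0.6, -0.7, -0.4, 0.09]
    - [0, 0, 0, 0.6, -0.7, -0.4, 0.09]
    - [0, 0, 0, 0.6, -0.7, -0.2, 0.09]
    - [0, 0, 0, 0.6, -0.7, -0.2, 0.09]
    - [0, 0, 0, 0.6, -0.7, -0.2, 0.09]

```text
t: 1.15
position: [0.3522, -0.1373, 0.3979]
eef_rot: [3.11, 0.442, 0.001]
contact_force: [1.6, -0.5, -0.0]
gripper_width: 0.09
grasp_force: 0.0
```

Request:
advance:
  moves:
    - [0, 0, 0, 0.6, -0.6, 0, 0.09]
    - [0, 0, 0, 0.6, -0.6, 0, 0.09]
    - [0, 0, 0, 0.6, -0.6, 0, 0.09]
    - [0, 0, 0, 0, 0, 0, 0.09]
    - [0, 0, 0, 0, 0, 0, 0.09]

```text
t: 1.65
position: [0.4133, -0.0271, 0.397]
eef_rot: [3.109, 0.446, -0.002]
contact_force: [-0.2, -0.1, 0.8]
gripper_width: 0.0903
grasp_force: 0.0
```

```bash
python3 - <<'E'
from h import *
im,d,ci=cap('wrist');save('w1',im);np.savez('pics/w1.npz',im=im,d=d,**ci)
print(robot.get_state()['joint_pos'])
E
```

```text
[-9.46084975e-02 -5.81584995e-03  1.54796276e+00 -7.85853304e-04
  1.60037276e+00  1.19293205e+00]
```

View pics/w1.png

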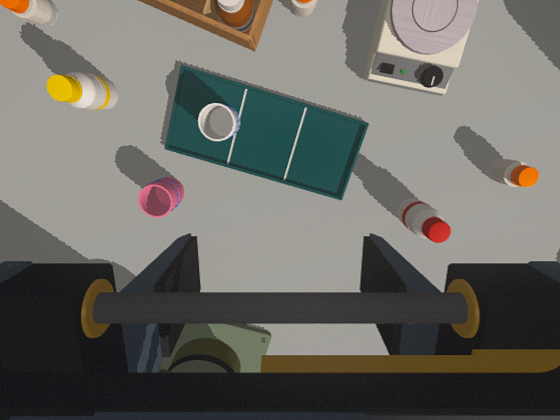

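The wrist picture shows the whole tray, with corners near (181,64), (367,124), (342,198) and (166,148). The beaker rim is at (218,122), the red cap at (437,230), the yellow cap at (65,88) and the pink decoy at (161,197).

```bash
python3 - <<'E'
from h import *
z=np.load('pics/w1.npz');im=z['im'];d=z['d'];P=pts(d,z);X,Y,Z=[P[...,i] for i in range(3)]
hsv=cv2.cvtColor(im,cv2.COLOR_RGB2HSV);H,S,V=[hsv[...,i].astype(int) for i in range(3)]
v,u=np.indices(d.shape)
m=((H>70)&(H<105)&(S>90)&(V<130)&(v<215)&(u>140)&(u<390)).astype(np.uint8)
nn,l,st,c=cv2.connectedComponentsWithStats(m);i=[j for j in range(1,nn) if st[j,4]>200];q=np.argwhere(np.isin(l,i))[:,::-1]
box=cv2.boxPoints(cv2.minAreaRect(q.astype(np.float32)))
for zz in(.012,):
    w=np.array([ray(a,b,zz,z)[:2] for a,b in q],np.float32);r=cv2.minAreaRect(w);print('tray',zz,r);print(cv2.boxPoints(r))
t=P[np.isin(l,i)];print('z',np.percentile(t[:,2],[3,20,50,80,97]).round(4))
# white lines
m=(V>150)&(S<60)&(v>70)&(v<195)&(u>225)&(u<320)&(d>0)&(Z<.015)
n2,l2,s2,c2=cv2.connectedComponentsWithStats(m.astype(np.uint8))
for j in range(1,n2):
    if s2[j,4]>30:
        w=np.array([ray(b,a,.004,z)[:2] for a,b in np.argwhere(l2==j)],np.float32);print('line',s2[j].tolist(),cv2.minAreaRect(w))
near=lambda x,y,r:(d>0)&((X-x)**2+(Y-y)**2<r*r)
for k,x,y,lo,r in[('red',.41,-.263,.095,.035),('yel',.448,.268,.095,.035),('beaker',.458,.08,.045,.06)]:
    p=P[near(x,y,r)&(Z>lo)];zt=np.percentile(p[:,2],96);t=p[p[:,2]>zt-.007];(a,b),R=cv2.minEnclosingCircle(t[:,:2].astype(np.float32));print(k,'zt %.3f'%zt,'mec %.3f %.3f r%.3f'%(a,b,R))
p=P[(d>0)&(abs(Z-.058)<.004)&(v<80)&near(.68,-.16,.065)];q=p[:,:2]
print('plate part',len(p),np.median(p[:,2]),q.min(0),q.max(0))
E
```

```text
tray 0.012 ((0.4529103934764862, 0.00811535120010376), (0.29883071780204773, 0.12888213992118835), 89.9371337890625)
[[ 0.38830543 -0.14122921]
 [ 0.51718754 -0.14137062]
 [ 0.51751536  0.15745991]
 [ 0.38863325  0.15760133]]
z [0.0032 0.0042 0.0051 0.0062 0.0135]
line [226, 71, 94, 34, 1751] ((0.5257328152656555, 0.01654261350631714), (0.0479130893945694, 0.14358234405517578), 16.3330020904541)
line [238, 89, 9, 30, 59] ((0.4897451400756836, 0.056715622544288635), (0.0030194283463060856, 0.0448785163462162), 89.29129791259766)
line [284, 108, 23, 70, 136] ((0.4542095959186554, -0.04025755077600479), (0.002918414305895567, 0.11462792009115219), 89.95089721679688)
line [227, 133, 9, 29, 55] ((0.41978269815444946, 0.056987036019563675), (0.0030793282203376293, 0.04659281671047211), 89.97376251220703)
line [226, 168, 93, 27, 1302] ((0.3845478892326355, -0.02204257994890213), (0.04391920939087868, 0.15505118668079376), 16.324012756347656)
red zt 0.112 mec 0.401 -0.263 r0.016
yel zt 0.112 mec 0.444 0.269 r0.017
beaker zt 0.497 mec 0.423 0.034 r0.004
plate part 3730 0.05908831690717526 [ 0.62170567 -0.21559918] [ 0.69930976 -0.10489185]
```

In the tool's units: -0.036 m is -0.72, -0.035 m is -0.7, 0.1415 rad / 3.1416 = 0.045.

Request:
advance:
  moves:
    - [0, 0, 0.045, 0, 0, 0, 0.09]
    - [0, 0, 0.045, 0, 0, 0, 0.09]
    - [0, 0, 0, 0.3, -0.72, 0.4, 0.09]
    - [0, 0, 0, 0.3, -0.72, 0.4, 0.09]
    - [0, 0, 0, 0.32, -0.7, 0.4, 0.09]
  clamp_n: 8

```text
t: 2.2
position: [0.4595, 0.0785, 0.3372]
eef_rot: [3.141, -0.007, 0.002]
contact_force: [0.2, 0.1, 0.3]
gripper_width: 0.0902
grasp_force: 0.0
```

Request:
advance:
  moves:
    - [0, 0, 0, 0, 0, 0.9, 0.09]
    - [0, 0, 0, 0, 0, 0.9, 0.09]
    - [0, 0, 0, 0, 0, 0.9, 0.09]
    - [0, 0, 0, 0, 0, 0.5, 0.09]
    - [0, 0, 0, 0, 0, 0, 0.09]

```text
t: 2.7
position: [0.4566, 0.0773, 0.1743]
eef_rot: [3.14, -0.004, -0.013]
contact_force: [-0.2, -1.0, 0.7]
gripper_width: 0.0902
grasp_force: 0.0
```

```bash
python3 - <<'E'
from h import *
im,d,ci=cap('wrist');save('w2',im)
E
```

```text
(no output)
```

View pics/w2.png

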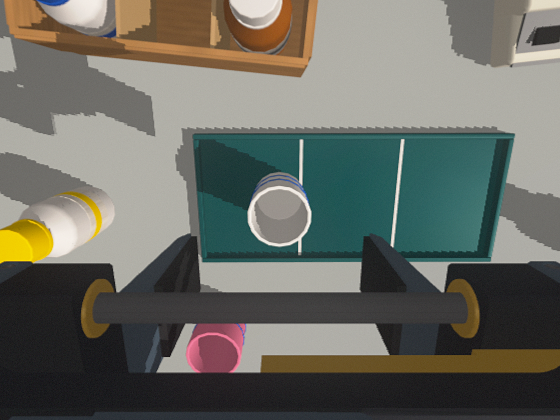

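The beaker rim, at (280,215), is centred between the fingers, and the pink decoy is clear of them. I'll descend and grip.

In the tool's units: 0.04 m is 0.8, -0.002 m is -0.04.

Request:
advance:
  moves:
    - [0, 0, 0, 0.04, -0.04, 0.8, 0.09]
    - [0, 0, 0, 0, 0, 0.8, 0.09]
    - [0, 0, 0, 0, 0, 0.74, 0.09]
    - [0, 0, 0, 0, 0, 0, 0.045]
    - [0, 0, 0, 0, 0, 0, 0.045]
  clamp_n: 8

```text
t: 3.25
position: [0.4632, 0.081, 0.0623]
eef_rot: [-3.141, 0.002, -0.005]
contact_force: [0.0, 0.7, 0.4]
gripper_width: 0.0769
grasp_force: 0.0
```

Request:
advance:
  moves:
    - [0, 0, 0, 0, 0, 0, 0.045]
    - [0, 0, 0, 0, 0, 0, 0.045]
    - [0, 0, 0, 0, 0, 0, 0.045]
    - [0, 0, 0, 0, 0, 0, 0.045]
    - [0, 0, 0, 0, 0, 0, 0.045]

```text
t: 3.75
position: [0.4625, 0.0814, 0.0619]
eef_rot: [-3.142, -0.0, -0.005]
contact_force: [-0.2, -1.1, 8.3]
gripper_width: 0.0526
grasp_force: 8.0
```

In the tool's units: -0.04 m is -0.8, -0.02 m is -0.4.

Request:
advance:
  moves:
    - [0, 0, 0, 0, 0, -0.4, 0.045]
    - [0, 0, 0, 0, 0, -0.8, 0.045]
    - [0, 0, 0, 0, 0, -0.8, 0.045]
    - [0, 0, 0, 0, 0, -0.8, 0.045]
    - [0, 0, 0, 0, 0, 0, 0.045]

```text
t: 4.25
position: [0.4647, 0.082, 0.2061]
eef_rot: [-3.14, 0.0, -0.019]
contact_force: [1.0, 0.8, -0.1]
gripper_width: 0.0523
grasp_force: 8.0
```

Request:
advance:
  moves:
    - [0, 0, 0, 0.6, 0.68, 0, 0.045]
    - [0, 0, 0, 0.62, 0.68, 0, 0.045]
    - [0, 0, 0, 0.62, 0.68, 0, 0.045]
    - [0, 0, 0, 0.62, 0.68, 0, 0.045]
    - [0, 0, 0, 0.62, 0.68, 0, 0.045]

```text
t: 4.75
position: [0.6159, -0.09, 0.1996]
eef_rot: [-3.141, 0.0, 0.002]
contact_force: [1.1, 0.5, -0.0]
gripper_width: 0.0525
grasp_force: 8.0
```

Request:
advance:
  moves:
    - [0, 0, 0, 0.62, 0.68, 0, 0.045]
    - [0, 0, 0, 0.62, 0.68, 0, 0.045]
    - [0, 0, 0, 0, 0, 0, 0.045]
    - [0, 0, 0, 0, 0, 0, 0.045]
    - [0, 0, 0, 0, 0, 0, 0.045]

```text
t: 5.25
position: [0.6764, -0.1557, 0.1999]
eef_rot: [-3.141, -0.001, 0.003]
contact_force: [0.1, -0.7, -0.8]
gripper_width: 0.0526
grasp_force: 8.0
```

```bash
cat >> h.py <<'E'
def beaker(nm):
    im,d,ci=cap(nm);P=pts(d,ci);s=robot.get_state();T=s['position'];X,Y,Z=[P[...,i] for i in range(3)]
    hsv=cv2.cvtColor(im,cv2.COLOR_RGB2HSV)
    return im,d,ci,P,T
E
python3 - <<'E'
from h import *
im,d,ci=cap('wrist');save('w3',im)
im,d,ci=cap('side');save('s3',im[100:300,150:400]);np.savez('pics/s3.npz',im=im,d=d,**ci)
E
```

```text
(no output)
```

View pics/w3.png

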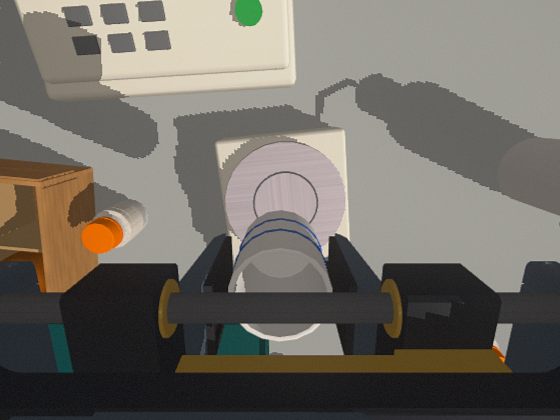

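The beaker is held upright, with its rim centre near (281,291). The plate circle is centred at (285,202) and the sample_mid cap at (102,235).

```bash
python3 - <<'E'
from h import *
ci=robot.camera_info('wrist');im=cv2.imread('pics/w3.png')
print('plate',ray(285,202,.059,ci),'rim',ray(281,291,.212,ci), [ray(u,v,.212,ci)[:2].round(4) for u,v in((230,291),(332,291),(281,338))],robot.get_state()['position'])
print([ray(u,v,.059,ci)[:2].round(4) for u,v in((285,142),(225,202),(345,202))])
E
```

```text
plate [ 0.67887026 -0.16018488  0.059     ] rim [ 0.672911   -0.15598055  0.212     ] [array([ 0.6729, -0.1311]), array([ 0.6729, -0.1809]), array([ 0.6461, -0.156 ])] [ 0.67657581 -0.15539239  0.20076283]
[array([ 0.7332, -0.1599]), array([ 0.6788, -0.1048]), array([ 0.6789, -0.2155])]
```

In the tool's units: 0.03 m is 0.6, 0.006 m is 0.12.

Request:
advance:
  moves:
    - [0, 0, 0, 0.12, 0.08, 0.6, 0.045]
    - [0, 0, 0, 0, 0, 0.6, 0.045]
    - [0, 0, 0, 0, 0, 0.24, 0.045]
    - [0, 0, 0, 0, 0, 0, 0.045]
    - [0, 0, 0, 0, 0, 0, 0.045]

```text
t: 5.85
position: [0.6839, -0.1604, 0.1299]
eef_rot: [3.141, 0.001, 0.003]
contact_force: [-0.2, 0.1, 1.0]
gripper_width: 0.0528
grasp_force: 8.0
```

Request:
advance:
  moves:
    - [0, 0, 0, 0, 0, 0.1, 0.045]
    - [0, 0, 0, 0, 0, 0.06, 0.045]
    - [0, 0, 0, 0, 0, 0, 0.045]
    - [0, 0, 0, 0, 0, 0, 0.045]

```text
t: 6.25
position: [0.6834, -0.1607, 0.1207]
eef_rot: [3.141, -0.0, 0.001]
contact_force: [-0.3, -0.5, -0.6]
gripper_width: 0.0521
grasp_force: 8.0
```

In the tool's units: 0.002 m is 0.04.

Request:
advance:
  moves:
    - [0, 0, 0, 0, 0, 0.04, 0.045]
    - [0, 0, 0, 0, 0, 0, 0.045]
    - [0, 0, 0, 0, 0, 0, 0.045]

```text
t: 6.55
position: [0.6833, -0.1607, 0.1184]
eef_rot: [3.142, -0.0, -0.0]
contact_force: [0.2, -0.6, -0.9]
gripper_width: 0.0525
grasp_force: 8.0
```

Request:
advance:
  moves:
    - [0, 0, 0, 0, 0, 0.04, 0.045]
    - [0, 0, 0, 0, 0, 0, 0.045]
    - [0, 0, 0, 0, 0, 0, 0.045]

```text
t: 6.85
position: [0.6833, -0.1607, 0.1164]
eef_rot: [3.142, -0.0, -0.0]
contact_force: [-0.0, 0.2, -0.9]
gripper_width: 0.0522
grasp_force: 8.0
```

In the tool's units: 0.0015 m is 0.03.

Request:
advance:
  moves:
    - [0, 0, 0, 0, 0, 0.03, 0.045]
    - [0, 0, 0, 0, 0, 0, 0.045]
    - [0, 0, 0, 0, 0, 0, 0.045]

```text
t: 7.15
position: [0.6837, -0.1608, 0.1159]
eef_rot: [3.141, -0.0, 0.002]
contact_force: [-1.3, -0.4, 4.8]
gripper_width: 0.0525
grasp_force: 8.0
```

Request:
advance:
  moves:
    - [0, 0, 0, 0, 0, 0.03, 0.045]
    - [0, 0, 0, 0, 0, 0, 0.045]
    - [0, 0, 0, 0, 0, 0, 0.045]

```text
t: 7.45
position: [0.6839, -0.1609, 0.1154]
eef_rot: [3.141, -0.0, 0.003]
contact_force: [-1.9, 0.5, 8.5]
gripper_width: 0.0522
grasp_force: 8.0
```

In the tool's units: -0.002 m is -0.04.

Request:
advance:
  moves:
    - [0, 0, 0, 0, 0, -0.04, 0.045]
    - [0, 0, 0, 0, 0, 0, 0.06]
    - [0, 0, 0, 0, 0, 0, 0.09]
    - [0, 0, 0, 0, 0, 0, 0.09]
    - [0, 0, 0, 0, 0, 0, 0.09]

```text
t: 7.95
position: [0.6832, -0.1607, 0.115]
eef_rot: [-3.141, 0.0, 0.001]
contact_force: [-0.5, 0.1, 0.2]
gripper_width: 0.0809
grasp_force: 0.0
```

Request:
advance:
  moves:
    - [0, 0, 0, 0, 0, -0.6, 0.09]
    - [0, 0, 0, 0, 0, -0.8, 0.09]
    - [0, 0, 0, 0, 0, -0.8, 0.09]
    - [0, 0, 0, 0, 0, 0, 0.09]
    - [0, 0, 0, 0, 0, 0, 0.09]

```text
t: 8.45
position: [0.6837, -0.1608, 0.2265]
eef_rot: [3.141, -0.0, 0.003]
contact_force: [-0.0, 1.2, -0.5]
gripper_width: 0.0903
grasp_force: 0.0
```

```bash
cat >> h.py <<'E'
def top(P,d,x,y,lo,r=.04):
    m=(d>0)&((P[...,0]-x)**2+(P[...,1]-y)**2<r*r)&(P[...,2]>lo)&(P[...,2]<lo+.05);p=P[m]
    if len(p)<10: return len(p)
    zt=np.percentile(p[:,2],96);(a,b),R=cv2.minEnclosingCircle(p[p[:,2]>zt-.007][:,:2].astype(np.float32));return np.round([a,b,zt,R],4).tolist()
E
python3 - <<'E'
from h import *
for n in('side','scene'):
    im,d,ci=cap(n);P=pts(d,ci);print(n,top(P,d,.68,-.16,.1,.05),'smid',top(P,d,.651,.01,.06,.035))
im,d,ci=cap('wrist');save('w4',im)
E
```

```text
side [0.6775, -0.1573, 0.1282, 0.0291] smid [0.6488, 0.0116, 0.0781, 0.0159]
scene [0.6787, -0.1597, 0.1259, 0.0283] smid [0.6513, 0.0096, 0.0746, 0.0154]
```

View pics/w4.png

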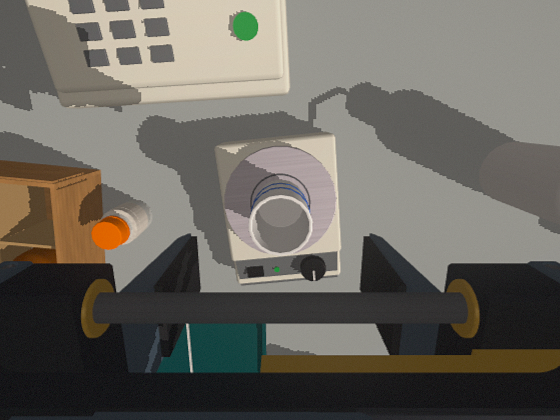

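The beaker's base circle sits concentric on the plate, rim at (281,223), and both views put it about 1–2 mm off centre. Next is red.

In the tool's units: -0.04 m is -0.8, 0.0145 m is 0.29.

Request:
advance:
  moves:
    - [0, 0, 0, -0.8, 0.29, 0, 0.09]
    - [0, 0, 0, -0.8, 0.29, 0, 0.09]
    - [0, 0, 0, -0.8, 0.29, 0, 0.09]
    - [0, 0, 0, -0.8, 0.29, 0, 0.09]
    - [0, 0, 0, -0.8, 0.29, 0, 0.09]

```text
t: 9.1
position: [0.481, -0.2331, 0.2239]
eef_rot: [-3.14, -0.0, 0.004]
contact_force: [-0.7, -0.5, 0.1]
gripper_width: 0.0899
grasp_force: 0.0
```

Request:
advance:
  moves:
    - [0, 0, 0, -0.8, 0.29, 0, 0.09]
    - [0, 0, 0, -0.8, 0.29, 0, 0.09]
    - [0, 0, 0, 0, 0, 0, 0.07]
    - [0, 0, 0, 0, 0, 0, 0.07]
    - [0, 0, 0, 0, 0, 0, 0.07]

```text
t: 9.6
position: [0.4041, -0.262, 0.2249]
eef_rot: [-3.141, -0.0, 0.0]
contact_force: [-0.0, 0.3, 0.0]
gripper_width: 0.0707
grasp_force: 0.0
```

```bash
python3 - <<'E'
from h import *
s=robot.get_state();print(s['position'],s['joint_pos'])
im,d,ci=cap('wrist');save('w5',im);P=pts(d,ci);print(top(P,d,.403,-.262,.095,.03))
E
```

```text
[ 0.40412403 -0.26195082  0.22494774] [-5.99227557e-01  1.74816976e-01  1.77173421e+00  3.88785635e-04
  1.19545625e+00  9.71213520e-01]
[0.4015, -0.2637, 0.1121, 0.0161]
```

View pics/w5.png

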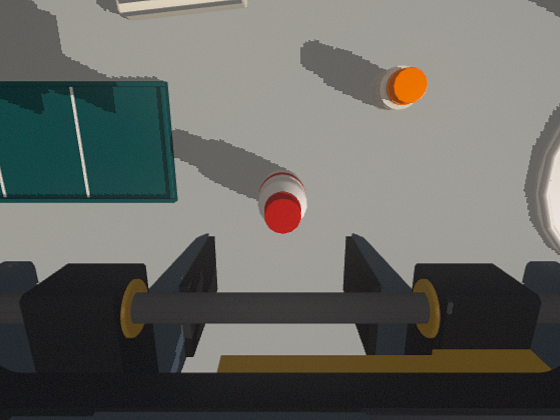

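The red cap (283,212) is centred between the fingers (column 280).

In the tool's units: 0.04 m is 0.8, -0.001 m is -0.02.

Request:
advance:
  moves:
    - [0, 0, 0, -0.02, 0.02, 0.8, 0.065]
    - [0, 0, 0, 0, 0, 0.8, 0.065]
    - [0, 0, 0, 0, 0, 0.6, 0.065]
    - [0, 0, 0, 0, 0, 0.2, 0.065]
    - [0, 0, 0, 0, 0, 0.08, 0.065]
  clamp_n: 20

```text
t: 10.15
position: [0.4028, -0.2627, 0.1005]
eef_rot: [-3.14, -0.002, 0.002]
contact_force: [0.2, -0.6, -0.1]
gripper_width: 0.0653
grasp_force: 0.0
```

Request:
advance:
  moves:
    - [0, 0, 0, 0, 0, 0, 0.025]
    - [0, 0, 0, 0, 0, 0, 0.025]
    - [0, 0, 0, 0, 0, 0, 0.025]
    - [0, 0, 0, 0, 0, 0, 0.025]
    - [0, 0, 0, 0, 0, 0, 0.025]
  clamp_n: 20

```text
t: 10.65
position: [0.4027, -0.2635, 0.1022]
eef_rot: [3.14, -0.0, 0.002]
contact_force: [-0.1, -0.7, 2.2]
gripper_width: 0.0316
grasp_force: 20.0
```

In the tool's units: -0.043 m is -0.86, -0.04 m is -0.8.

Request:
advance:
  moves:
    - [0, 0, 0, 0, 0, -0.4, 0.025]
    - [0, 0, 0, 0, 0, -0.8, 0.025]
    - [0, 0, 0, 0.25, -0.86, 0, 0.025]
    - [0, 0, 0, 0.25, -0.86, 0, 0.025]
    - [0, 0, 0, 0.25, -0.86, 0, 0.025]

```text
t: 11.15
position: [0.44, -0.133, 0.162]
eef_rot: [3.141, -0.003, 0.002]
contact_force: [0.9, -0.2, -0.9]
gripper_width: 0.0317
grasp_force: 20.0
```

Request:
advance:
  moves:
    - [0, 0, 0, 0.25, -0.86, 0, 0.025]
    - [0, 0, 0, 0, 0, 0, 0.025]
    - [0, 0, 0, 0, 0, 0.4, 0.025]
    - [0, 0, 0, 0, 0, 0.4, 0.025]
    - [0, 0, 0, 0, 0, 0, 0.025]

```text
t: 11.65
position: [0.4502, -0.0911, 0.1195]
eef_rot: [-3.141, 0.0, 0.009]
contact_force: [-0.1, -0.1, -0.4]
gripper_width: 0.0316
grasp_force: 20.0
```

```bash
python3 - <<'E'
from h import *
s=robot.get_state();print(s['position'])
for n in ('side','scene'):
    im,d,ci=cap(n);P=pts(d,ci);print(top(P,d,.4535,-.089,.105,.03))
E
```

```text
[ 0.45022016 -0.09108374  0.11948036]
[0.4504, -0.0852, 0.1525, 0.0278]
[0.4592, -0.0915, 0.1513, 0.0279]
```

In the tool's units: 0.005 m is 0.1, 0.003 m is 0.06.

Request:
advance:
  moves:
    - [0, 0, 0, 0.06, -0.04, 0.1, 0.025]
    - [0, 0, 0, 0, 0, 0.1, 0.025]
    - [0, 0, 0, 0, 0, 0.02, 0.025]
    - [0, 0, 0, 0, 0, 0, 0.025]
    - [0, 0, 0, 0, 0, 0, 0.025]

```text
t: 12.25
position: [0.4555, -0.0892, 0.1106]
eef_rot: [3.141, -0.0, 0.0]
contact_force: [0.2, 0.0, -0.2]
gripper_width: 0.0312
grasp_force: 20.0
```

Request:
advance:
  moves:
    - [0, 0, 0, 0, 0, 0.04, 0.025]
    - [0, 0, 0, 0, 0, 0, 0.025]
    - [0, 0, 0, 0, 0, 0, 0.025]

```text
t: 12.55
position: [0.4553, -0.0891, 0.1084]
eef_rot: [3.142, -0.0, -0.0]
contact_force: [0.9, -0.7, -0.7]
gripper_width: 0.0315
grasp_force: 20.0
```

In the tool's units: 0.0015 m is 0.03.

Request:
advance:
  moves:
    - [0, 0, 0, 0, 0, 0.03, 0.025]
    - [0, 0, 0, 0, 0, 0, 0.025]
    - [0, 0, 0, 0, 0, 0, 0.025]

```text
t: 12.85
position: [0.4554, -0.0892, 0.1069]
eef_rot: [3.142, -0.0, -0.0]
contact_force: [-0.4, -0.4, -1.1]
gripper_width: 0.0314
grasp_force: 20.0
```

Request:
advance:
  moves:
    - [0, 0, 0, 0, 0, 0.03, 0.025]
    - [0, 0, 0, 0, 0, 0, 0.025]
    - [0, 0, 0, 0, 0, 0, 0.025]

```text
t: 13.15
position: [0.4558, -0.0893, 0.1061]
eef_rot: [3.141, -0.0, 0.002]
contact_force: [-1.3, -0.3, 5.1]
gripper_width: 0.0314
grasp_force: 20.0
```

In the tool's units: -0.001 m is -0.02.

Request:
advance:
  moves:
    - [0, 0, 0, 0, 0, -0.02, 0.03]
    - [0, 0, 0, 0, 0, 0, 0.07]
    - [0, 0, 0, 0, 0, 0, 0.07]
    - [0, 0, 0, 0, 0, 0, 0.07]
    - [0, 0, 0, 0, 0, 0, 0.07]

```text
t: 13.65
position: [0.4553, -0.0891, 0.1063]
eef_rot: [3.142, -0.0, -0.0]
contact_force: [0.0, -0.3, -0.3]
gripper_width: 0.0604
grasp_force: 0.0
```

Request:
advance:
  moves:
    - [0, 0, 0, 0, 0, -0.6, 0.07]
    - [0, 0, 0, 0, 0, -0.9, 0.07]
    - [0, 0, 0, 0, 0, -0.9, 0.07]
    - [0, 0, 0, -0.06, -0.8, 0, 0.07]
    - [0, 0, 0, -0.06, -0.8, 0, 0.07]

```text
t: 14.15
position: [0.4502, -0.0089, 0.2281]
eef_rot: [3.142, -0.005, 0.006]
contact_force: [0.9, -0.6, -1.1]
gripper_width: 0.0701
grasp_force: 0.0
```

Request:
advance:
  moves:
    - [0, 0, 0, -0.02, -0.8, 0, 0.07]
    - [0, 0, 0, -0.02, -0.8, 0, 0.07]
    - [0, 0, 0, -0.02, -0.8, 0, 0.07]
    - [0, 0, 0, -0.02, -0.8, 0, 0.07]
    - [0, 0, 0, -0.02, -0.8, 0, 0.07]

```text
t: 14.65
position: [0.4441, 0.1925, 0.2264]
eef_rot: [3.141, -0.0, 0.0]
contact_force: [1.8, 0.4, -0.2]
gripper_width: 0.0702
grasp_force: 0.0
```

Request:
advance:
  moves:
    - [0, 0, 0, -0.02, -0.8, 0, 0.07]
    - [0, 0, 0, 0, -0.78, 0, 0.07]
    - [0, 0, 0, 0, 0, 0, 0.07]
    - [0, 0, 0, 0, 0, 0, 0.07]

```text
t: 15.05
position: [0.4431, 0.2702, 0.226]
eef_rot: [3.14, 0.003, -0.001]
contact_force: [0.1, 0.2, 0.4]
gripper_width: 0.0702
grasp_force: 0.0
```

```bash
python3 - <<'E'
from h import *
s=robot.get_state();print(s['position'])
for n in ('side','scene','wrist'):
    im,d,ci=cap(n);P=pts(d,ci);print(n,'red',top(P,d,.4535,-.089,.1,.03),'yel',top(P,d,.444,.27,.095,.035),'blue',top(P,d,.62,.222,.095,.035))
save('w6',im)
E
```

```text
[0.44309431 0.27015681 0.22597064]
side red [0.4555, -0.088, 0.1172, 0.017] yel [0.445, 0.2707, 0.1133, 0.0181] blue [0.6198, 0.2232, 0.1139, 0.0173]
scene red [0.4584, -0.0881, 0.1146, 0.0164] yel [0.4463, 0.2693, 0.1107, 0.0173] blue [0.6213, 0.2209, 0.1105, 0.0172]
wrist red 0 yel [0.4439, 0.2693, 0.1121, 0.016] blue [0.6047, 0.2212, 0.1062, 0.0079]
```

View pics/w6.png

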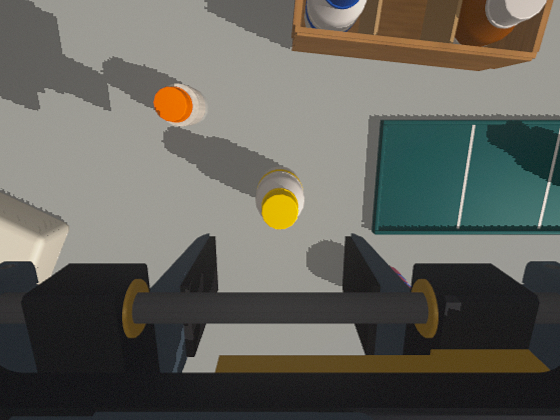

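Red stands at about (0.456, -0.088), within 4 mm of its mark. The yellow cap (280,211) is centred in the jaws.

In the tool's units: 0.04 m is 0.8, 0.03 m is 0.6.

Request:
advance:
  moves:
    - [0, 0, 0, 0.02, 0, 0.8, 0.065]
    - [0, 0, 0, 0, 0, 0.8, 0.065]
    - [0, 0, 0, 0, 0, 0.6, 0.065]
    - [0, 0, 0, 0, 0, 0.2, 0.065]
    - [0, 0, 0, 0, 0, 0.08, 0.065]
  clamp_n: 20

```text
t: 15.7
position: [0.4444, 0.2689, 0.1019]
eef_rot: [3.141, -0.003, -0.002]
contact_force: [0.2, 0.4, 0.5]
gripper_width: 0.0652
grasp_force: 0.0
```

Request:
advance:
  moves:
    - [0, 0, 0, 0, 0, 0, 0.025]
    - [0, 0, 0, 0, 0, 0, 0.025]
    - [0, 0, 0, 0, 0, 0, 0.025]
    - [0, 0, 0, 0, 0, 0, 0.025]
    - [0, 0, 0, 0, 0, 0, 0.025]
  clamp_n: 20

```text
t: 16.2
position: [0.4448, 0.2699, 0.1031]
eef_rot: [-3.141, -0.0, -0.002]
contact_force: [0.4, -0.8, 2.6]
gripper_width: 0.0313
grasp_force: 20.0
```

In the tool's units: 0.044 m is 0.88, -0.04 m is -0.8.

Request:
advance:
  moves:
    - [0, 0, 0, 0, 0, -0.4, 0.025]
    - [0, 0, 0, 0, 0, -0.8, 0.025]
    - [0, 0, 0, 0.03, 0.88, 0, 0.025]
    - [0, 0, 0, 0.03, 0.88, 0, 0.025]
    - [0, 0, 0, 0.03, 0.88, 0, 0.025]

```text
t: 16.7
position: [0.4485, 0.1367, 0.1626]
eef_rot: [3.141, 0.002, 0.001]
contact_force: [0.4, -0.3, -2.0]
gripper_width: 0.0313
grasp_force: 20.0
```

Request:
advance:
  moves:
    - [0, 0, 0, 0.03, 0.88, 0, 0.025]
    - [0, 0, 0, 0.03, 0.86, 0, 0.025]
    - [0, 0, 0, 0.02, 0.86, 0, 0.025]
    - [0, 0, 0, 0, 0, 0, 0.025]
    - [0, 0, 0, 0, 0, 0.4, 0.025]

```text
t: 17.2
position: [0.4549, 0.0069, 0.1442]
eef_rot: [-3.141, 0.005, -0.01]
contact_force: [1.0, 0.3, -1.8]
gripper_width: 0.0319
grasp_force: 20.0
```

Request:
advance:
  moves:
    - [0, 0, 0, 0, 0, 0.4, 0.025]
    - [0, 0, 0, 0, 0, 0, 0.025]
    - [0, 0, 0, 0, 0, 0, 0.025]

```text
t: 17.5
position: [0.4528, 0.0084, 0.1225]
eef_rot: [-3.142, -0.001, 0.001]
contact_force: [1.1, 0.6, -1.8]
gripper_width: 0.0316
grasp_force: 20.0
```

Contact is expected at about 0.107.

In the tool's units: 0.006 m is 0.12, 0.005 m is 0.1.

Request:
advance:
  moves:
    - [0, 0, 0, 0, 0, 0.12, 0.025]
    - [0, 0, 0, 0, 0, 0.1, 0.025]
    - [0, 0, 0, 0, 0, 0.04, 0.025]
    - [0, 0, 0, 0, 0, 0, 0.025]
    - [0, 0, 0, 0, 0, 0, 0.025]

```text
t: 18.0
position: [0.453, 0.0079, 0.1096]
eef_rot: [3.142, -0.0, 0.001]
contact_force: [0.6, -0.5, -1.4]
gripper_width: 0.0315
grasp_force: 20.0
```

Request:
advance:
  moves:
    - [0, 0, 0, 0, 0, 0.03, 0.025]
    - [0, 0, 0, 0, 0, 0, 0.025]
    - [0, 0, 0, 0, 0, 0, 0.025]

```text
t: 18.3
position: [0.4529, 0.0078, 0.108]
eef_rot: [3.142, -0.001, 0.0]
contact_force: [-0.2, 0.5, -2.1]
gripper_width: 0.0314
grasp_force: 20.0
```

Request:
advance:
  moves:
    - [0, 0, 0, 0, 0, 0.03, 0.025]
    - [0, 0, 0, 0, 0, 0, 0.025]
    - [0, 0, 0, 0, 0, 0, 0.025]

```text
t: 18.6
position: [0.4533, 0.0078, 0.1073]
eef_rot: [3.141, -0.0, 0.002]
contact_force: [-1.2, -0.6, 4.7]
gripper_width: 0.0314
grasp_force: 20.0
```

In the tool's units: -0.001 m is -0.02.

Request:
advance:
  moves:
    - [0, 0, 0, 0, 0, -0.02, 0.03]
    - [0, 0, 0, 0, 0, 0, 0.07]
    - [0, 0, 0, 0, 0, 0, 0.07]
    - [0, 0, 0, 0, 0, 0, 0.07]
    - [0, 0, 0, 0, 0, 0, 0.07]

```text
t: 19.1
position: [0.4529, 0.0079, 0.1074]
eef_rot: [3.142, -0.0, -0.0]
contact_force: [-0.1, 0.1, -0.2]
gripper_width: 0.0605
grasp_force: 0.0
```

Request:
advance:
  moves:
    - [0, 0, 0, 0, 0, -0.6, 0.07]
    - [0, 0, 0, 0, 0, -0.9, 0.07]
    - [0, 0, 0, 0, 0, -0.9, 0.07]
    - [0, 0, 0, 0.56, -0.72, 0, 0.07]
    - [0, 0, 0, 0.56, -0.72, 0, 0.07]

```text
t: 19.6
position: [0.5103, 0.0802, 0.2298]
eef_rot: [-3.141, 0.004, -0.008]
contact_force: [1.3, -0.5, 0.1]
gripper_width: 0.0701
grasp_force: 0.0
```

Request:
advance:
  moves:
    - [0, 0, 0, 0.56, -0.72, 0, 0.07]
    - [0, 0, 0, 0.56, -0.72, 0, 0.07]
    - [0, 0, 0, 0.56, -0.7, 0, 0.07]
    - [0, 0, 0, 0.54, -0.7, 0, 0.07]
    - [0, 0, 0, 0, 0, 0, 0.07]

```text
t: 20.1
position: [0.6223, 0.2261, 0.2255]
eef_rot: [-3.14, -0.005, -0.001]
contact_force: [-0.2, 0.1, -0.1]
gripper_width: 0.0699
grasp_force: 0.0
```

Request:
advance:
  moves:
    - [0, 0, 0, 0, 0, 0, 0.07]
    - [0, 0, 0, 0, 0, 0, 0.07]

```text
t: 20.3
position: [0.6192, 0.221, 0.2272]
eef_rot: [3.141, -0.001, -0.002]
contact_force: [0.0, 0.1, -0.1]
gripper_width: 0.07
grasp_force: 0.0
```

```bash
python3 - <<'E'
from h import *
s=robot.get_state();print(s['position'],s['joint_pos'])
for n in ('side','scene','wrist'):
    im,d,ci=cap(n);P=pts(d,ci);print(n,'red',top(P,d,.4535,-.089,.1,.03),'yel',top(P,d,.4535,.008,.1,.035),'blue',top(P,d,.62,.222,.095,.035))
save('w7',im)
E
```

```text
[0.61922658 0.22100741 0.22722762] [ 3.25542416e-01  4.52525866e-01  1.35837991e+00 -4.58286203e-04
  1.33197923e+00  1.89705874e+00]
side red [0.4547, -0.0871, 0.1176, 0.0169] yel [0.4511, 0.0105, 0.1171, 0.0164] blue [0.6207, 0.2227, 0.1133, 0.0169]
scene red [0.4583, -0.0889, 0.1144, 0.0169] yel [0.4539, 0.0092, 0.1145, 0.0162] blue [0.6212, 0.2217, 0.1107, 0.0171]
wrist red 0 yel 0 blue [0.619, 0.2206, 0.1121, 0.016]
```

View pics/w7.png

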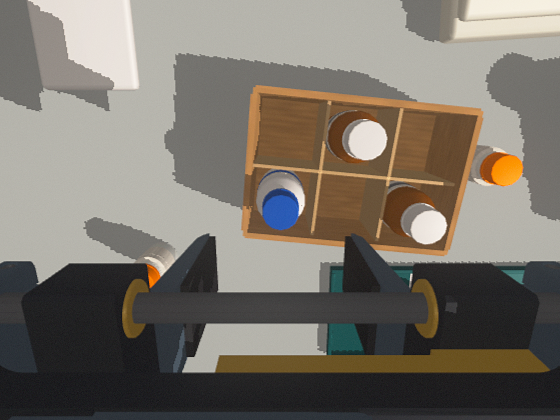

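The blue cap (280,209) in the carton's end cell is centred in the jaws, and stock_white (425,223) is well clear. The fingertips will stay above the walls (0.086 or higher).

In the tool's units: 0.04 m is 0.8, 0.03 m is 0.6.

Request:
advance:
  moves:
    - [0, 0, 0, 0.02, -0.02, 0.8, 0.065]
    - [0, 0, 0, 0, 0, 0.8, 0.065]
    - [0, 0, 0, 0, 0, 0.6, 0.065]
    - [0, 0, 0, 0, 0, 0.2, 0.065]
    - [0, 0, 0, 0, 0, 0.06, 0.065]
  clamp_n: 20

```text
t: 20.95
position: [0.6205, 0.2221, 0.1039]
eef_rot: [3.141, -0.001, -0.002]
contact_force: [0.4, -0.5, -0.9]
gripper_width: 0.0649
grasp_force: 0.0
```

Request:
advance:
  moves:
    - [0, 0, 0, 0, 0, 0, 0.025]
    - [0, 0, 0, 0, 0, 0, 0.025]
    - [0, 0, 0, 0, 0, 0, 0.025]
    - [0, 0, 0, 0, 0, 0, 0.025]
    - [0, 0, 0, 0, 0, 0, 0.025]
  clamp_n: 20

```text
t: 21.45
position: [0.6213, 0.2227, 0.1053]
eef_rot: [3.141, 0.0, 0.002]
contact_force: [-0.9, -1.1, 3.5]
gripper_width: 0.0313
grasp_force: 20.0
```

In the tool's units: -0.04 m is -0.8, -0.03 m is -0.6.

Request:
advance:
  moves:
    - [0, 0, 0, 0, 0, -0.4, 0.025]
    - [0, 0, 0, 0, 0, -0.8, 0.025]
    - [0, 0, 0, 0, 0, -0.8, 0.025]
    - [0, 0, 0, 0, 0, -0.6, 0.025]
    - [0, 0, 0, 0, 0, 0, 0.025]

```text
t: 21.95
position: [0.6231, 0.2237, 0.2398]
eef_rot: [-3.138, 0.0, -0.016]
contact_force: [-0.1, -0.3, -0.7]
gripper_width: 0.0317
grasp_force: 19.9
```

Request:
advance:
  moves:
    - [0, 0, 0, -0.67, 0.47, 0, 0.025]
    - [0, 0, 0, -0.67, 0.47, 0, 0.025]
    - [0, 0, 0, -0.67, 0.47, 0, 0.025]
    - [0, 0, 0, -0.67, 0.47, 0, 0.025]
    - [0, 0, 0, -0.67, 0.47, 0, 0.025]

```text
t: 22.45
position: [0.4509, 0.1044, 0.2326]
eef_rot: [3.141, 0.0, -0.005]
contact_force: [-0.4, -0.3, -0.7]
gripper_width: 0.0315
grasp_force: 20.0
```

Request:
advance:
  moves:
    - [0, 0, 0, 0, 0, 0, 0.025]
    - [0, 0, 0, 0, 0, 0.8, 0.025]
    - [0, 0, 0, 0, 0, 0.8, 0.025]
    - [0, 0, 0, 0, 0, 0.6, 0.025]
    - [0, 0, 0, 0, 0, 0, 0.025]

```text
t: 22.95
position: [0.4499, 0.1048, 0.12]
eef_rot: [3.139, -0.0, -0.017]
contact_force: [-0.7, 0.2, -0.5]
gripper_width: 0.0311
grasp_force: 20.0
```

Request:
advance:
  moves:
    - [0, 0, 0, 0, 0, 0, 0.025]
    - [0, 0, 0, 0, 0, 0, 0.025]

```text
t: 23.15
position: [0.4549, 0.1058, 0.1257]
eef_rot: [-3.141, 0.0, -0.005]
contact_force: [0.3, -0.2, -0.9]
gripper_width: 0.0314
grasp_force: 20.0
```

Contact is expected at about 0.109.

Careful with the scale: shifts go in shares of 50 mm and turns go in shares of pi rad. That gives: 0.006 m is 0.12, 0.005 m is 0.1.

Request:
advance:
  moves:
    - [0, 0, 0, -0.02, 0.02, 0.12, 0.025]
    - [0, 0, 0, 0, 0, 0.1, 0.025]
    - [0, 0, 0, 0, 0, 0.06, 0.025]
    - [0, 0, 0, 0, 0, 0, 0.025]
    - [0, 0, 0, 0, 0, 0, 0.025]

```text
t: 23.65
position: [0.4525, 0.1044, 0.1105]
eef_rot: [3.141, -0.0, 0.0]
contact_force: [0.9, 0.1, -1.0]
gripper_width: 0.0313
grasp_force: 20.0
```

Request:
advance:
  moves:
    - [0, 0, 0, 0, 0, 0.03, 0.025]
    - [0, 0, 0, 0, 0, 0, 0.025]
    - [0, 0, 0, 0, 0, 0, 0.025]

```text
t: 23.95
position: [0.4527, 0.1044, 0.1092]
eef_rot: [-3.142, 0.0, -0.001]
contact_force: [-0.1, 0.3, 1.2]
gripper_width: 0.0316
grasp_force: 20.0
```

Request:
advance:
  moves:
    - [0, 0, 0, 0, 0, 0.03, 0.025]
    - [0, 0, 0, 0, 0, 0, 0.025]
    - [0, 0, 0, 0, 0, 0, 0.025]

```text
t: 24.25
position: [0.4537, 0.1043, 0.109]
eef_rot: [3.141, 0.0, 0.005]
contact_force: [0.5, -1.4, 8.6]
gripper_width: 0.0315
grasp_force: 20.0
```

In the tool's units: -0.0015 m is -0.03.

Request:
advance:
  moves:
    - [0, 0, 0, 0, 0, -0.03, 0.03]
    - [0, 0, 0, 0, 0, 0, 0.07]
    - [0, 0, 0, 0, 0, 0, 0.07]
    - [0, 0, 0, 0, 0, 0, 0.07]
    - [0, 0, 0, 0, 0, 0, 0.07]

```text
t: 24.75
position: [0.4523, 0.1044, 0.1087]
eef_rot: [3.141, -0.0, -0.001]
contact_force: [-0.5, -1.2, 0.5]
gripper_width: 0.0604
grasp_force: 0.0
```

Request:
advance:
  moves:
    - [0, 0, 0, 0, 0, -0.6, 0.07]
    - [0, 0, 0, 0, 0, -0.9, 0.07]
    - [0, 0, 0, 0, 0, -0.9, 0.07]
    - [0, 0, 0, -0.4, 0.6, -0.8, 0.07]
    - [0, 0, 0, -0.4, 0.6, -0.8, 0.07]

```text
t: 25.25
position: [0.4148, 0.0484, 0.3047]
eef_rot: [3.141, 0.003, 0.001]
contact_force: [1.1, -0.5, 0.5]
gripper_width: 0.0701
grasp_force: 0.0
```

Request:
advance:
  moves:
    - [0, 0, 0, 0, 0.6, -0.8, 0.07]
    - [0, 0, 0, 0, 0.6, 0, 0.07]
    - [0, 0, 0, 0, 0, 0, 0.07]
    - [0, 0, 0, 0, 0, 0, 0.07]
    - [0, 0, 0, 0, 0, 0, 0.07]

```text
t: 25.75
position: [0.4149, -0.0107, 0.3424]
eef_rot: [-3.141, -0.001, 0.003]
contact_force: [-0.4, -0.5, -0.4]
gripper_width: 0.0699
grasp_force: 0.0
```

```bash
python3 - <<'E'
from h import *
for n in ('side','scene','wrist'):
    im,d,ci=cap(n);P=pts(d,ci);print(n,'red',top(P,d,.4535,-.089,.1,.03),'yel',top(P,d,.4535,.008,.1,.035),'blue',top(P,d,.4535,.105,.1,.035),'beak',top(P,d,.68,-.16,.1,.05),'smid',top(P,d,.651,.01,.06,.035),'stock',top(P,d,.607,.094,.095,.035))
    save('e'+n,im)
E
```

```text
side red [0.455, -0.0878, 0.1173, 0.0171] yel [0.4514, 0.0091, 0.1176, 0.0178] blue [0.452, 0.1066, 0.1174, 0.0174] beak [0.6802, -0.1558, 0.1286, 0.0287] smid [0.6498, 0.0119, 0.0774, 0.0159] stock [0.6048, 0.0936, 0.1132, 0.018]
scene red [0.4555, -0.0889, 0.1145, 0.0178] yel [0.4528, 0.0085, 0.1144, 0.0168] blue [0.4536, 0.1054, 0.1149, 0.0173] beak [0.6797, -0.1602, 0.1255, 0.0267] smid [0.653, 0.0097, 0.0745, 0.0162] stock [0.6091, 0.0931, 0.1106, 0.0168]
wrist red [0.4542, -0.0892, 0.1162, 0.016] yel [0.4508, 0.0077, 0.1163, 0.016] blue [0.4511, 0.1034, 0.1163, 0.016] beak 0 smid 0 stock [0.6046, 0.0922, 0.1122, 0.0159]
```

View pics/ewrist.png

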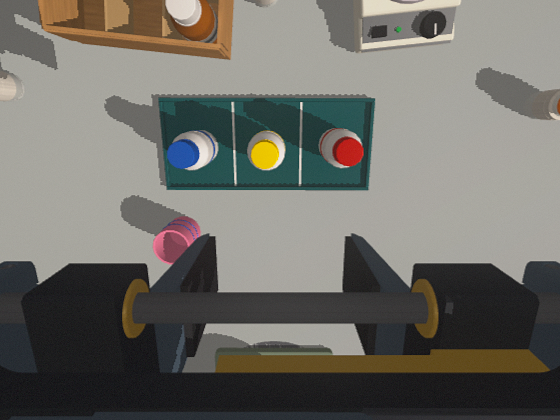

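View pics/escene.png

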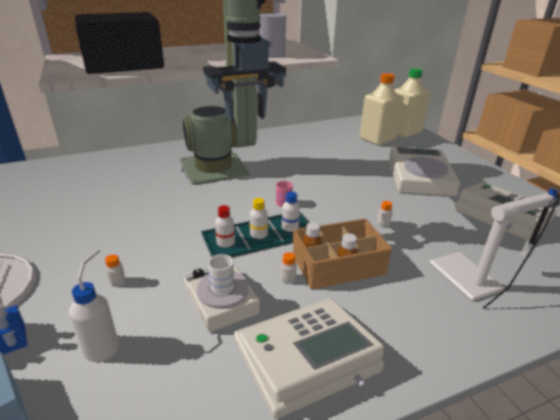

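The wrist view shows the blue cap (183,153), yellow (265,155) and red (347,151), each in its own third. The scene view shows the beaker on the plate (220,275), with the other bottles where they were. All placings measure within about 4 mm, so I'm handing in.

```bash
python3 -c "
from bench import robot
print(robot.hand_in())"
```

```text
the job is handed in; nothing more can be done
None
```

I've handed the job in: the beaker stands centred on the stirrer plate, and the bottles stand upright along the tray with red at the stirrer end, yellow in the middle and blue at the far end, all within about 4 mm of their marks by camera (the hand-in call gave no verdict).

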